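# Raise the jig's counterweighted gate and push the coupon home

### The job

Push the counterweighted gate arm of the loading jig up past its balance point, so that it stays raised by itself once you let go, and only then push the steel coupon that waits in front of it along the channel, through the open gate, until it is fully home against the end stop. Only push, lightly, with the fingers: do not grip or lift the coupon, do not squeeze or force the gate arm, and leave the other things on the bench where they are.

Things in the scene. Friction and masses are not known exactly. Their poses are not given: they have to be found in the camera images.
- jig: Fixed loading jig: steel bed 8 mm thick, x -140 to 150, y -62 to 62 mm; outrigger on the left, x -45 to 45, y to 225. Origin: underside (bench height), mid channel, on the gate line; x along the channel, away from the robot, y left, z up. Rails 10 wide, 12 high on the bed, x -130 to 130 (open at x -22 to 22), inner faces at y -47 and 47. Place and yaw vary.
- end_stop (a point): Foot of the end stop's near face, mid channel, on the bed: x 130, y 0, z 8 mm in the jig's frame. The stop is a steel bar across the channel, 94 mm wide, 22 mm high above the bed. With the coupon home its origin is 25.5 mm short of this point.
- gate (a joint): Hinge angle of the gate arm, rad: 0 = down, lying level across the channel; 1.45 = fully raised, nearly upright, its weight on a rubber bumper. The balance point is at about 0.83: let go below it the arm falls shut, beyond it falls open to 1.45 by itself. Lifting takes 1 to 2 N sideways at the push roller at first, less and less up to the balance. The arm's weight varies, the balance hardly.
- gate_hinge (a point): Middle of the hinge axis, at x 0, y 120, z 32 mm in the jig's frame, between two cheeks 52 mm high. The axis is parallel to the jig's x: the arm swings up and over toward +y. Lowered, the arm (14 mm square, 142 long) runs level from here toward -y; a blade under it leaves 2 mm over the bed and bars the left two thirds of the channel.
- gate_weight (a point): Centre of the counterweight, a steel cylinder of 44 mm diameter and 46 mm length parallel to the jig's x, on a 12 mm stalk. It moves with the arm: 70 mm straight above the hinge with the arm down, level with the hinge on its +y side with the arm raised.
- push_roller (a point): Centre of the arm's black push roller, free to spin, 20 mm diameter, 66 mm long, parallel to the jig's x, at the end of a 12 mm lever that slants straight up from the hinge. With the arm down it is 130 mm toward -y of the hinge and 130 mm above it (z 162). Pushed toward the jig's +y from its -y side, it raises the arm, on an arc of radius 184 mm about the hinge; past the balance, draw back upward.
- coupon: Small steel weld coupon with weld beads on top, lying flat on the bed between the rails on the robot's side of the gate: 51 mm in x, 80 in y, plate 6 mm thick (beads to 9), about 0.19 kg. Origin: centre of its underside; x along the 51 mm side. Home, it touches the end stop, origin at x 104.5 mm in the jig's frame.
- tube_stub: Bystander: upright square-tube stub 30 x 30 x 34 mm on the bench by the jig's right side; origin centre of underside.
- lid: Bystander: white jar lid, 86 mm in diameter, 16 mm high, on the bench to the left of the jig; origin centre of underside.
- gauge: Bystander: flat fillet gauge 40 x 60 x 8 mm on the bench by the jig's right side, beyond the gate; origin centre of underside.
- jar: Bystander: white jar of gel, 92 mm in diameter and height; origin centre of underside.
- spare_coupon: Bystander: dark plate 90 x 108 x 6 mm with a square-tube stub welded on (46 mm high); origin centre of underside.
- pliers: Bystander: pliers with blue handles, 225 mm long, 21 mm high; origin centre of underside.
There are look-alikes about, which are no part of the job. Several things have the shape of the coupon; the one meant has the colours described above.

How it is judged:
On the way, in this order (a step that is already met when the one before it is completed fails the run):
1. the gate arm is fully raised and stays there untouched, the coupon still in front of the gate (value of joint gate above 1.35 rad and contact force between each of the fingers, the arm and gate below 0.2 N and x of coupon in the frame of jig below -0.02 m), for 0.3 s.
2. the coupon is home against the end stop, gate still raised (value of joint gate above 1.35 rad and x of coupon in the frame of jig above 0.0995 m and y of coupon in the frame of jig between -0.012 and 0.012 m and z of coupon in the frame of jig below 0.012 m and angle between the x axis of coupon and the x axis of jig, either way round below 0.12 rad), for 0.2 s.
At the end, for the whole second after the job is handed in: The gate arm stays raised (joint above 1.35 rad) untouched and still, and the coupon lies flat and at rest in the channel, square to it within 0.12 rad and within 5 mm of touching the end stop (all of step 2 and linear speed of coupon below 0.01 m/s and velocity of joint gate between -0.05 and 0.05 rad/s).
It fails at once if the coupon is lifted or tipped (z of coupon in the frame of jig above 0.018 m or angle between coupon's own z axis and vertical above 0.2 rad).
It fails at once if the gate arm is gripped or forced (over 30 N) (contact force between the fingers and gate above 30 N).
It fails at once if the coupon is squeezed or rammed (over 60 N) (contact force between the fingers and coupon above 60 N).
It fails at once if another thing on the bench is shifted by more than 20 mm (distance of any of tube_stub, lid, jar, spare_coupon, pliers, gauge from where it was at the start of the episode above 0.02 m).
It also fails if it takes over 56 s, if anything falls off the work surface, if the arm or the gripper's body presses on something with over 40 N, if the wrist force passes 120 N, or if a joint passes its speed limit or range.

### The arm

A 6-joint arm with a two-finger parallel gripper is mounted at the origin on a cart in front of the work surface, level with it; the furniture and walls round the work are solid. World frame = base frame: x ahead of the robot, y to its left, z up, the work surface at z = 0. Lengths are in m, angles in rad, forces in N, time in s.
With the tool pointing down it reaches from about 0.35 to 0.975 m from the base axis. Payload 7.1 kg.
Tool frame: the origin (TCP) lies midway between the tips of the shut fingers; the grasp point (between the pads) lies 19 mm behind it; z points along the fingers, x is the direction in which the jaws open and shut, and the axes are right-handed (so a half turn about z gives the same grasp; the last joint's range is limited). The gripper opens to 88 mm and grips with 3 to 60 N. Pads are 20 mm wide; open, the fingers measure 115 mm over their backs; the gripper's body (75 mm by 178 mm) begins 61 mm behind the grasp point.
Start: joints at [0.725, 0.423, 1.63, -0, 1.089, -0.019], TCP at [0.46, 0.423, 0.188] pointing down, gripper open.
Joint ranges: [-3, 3], [-0.9, 2.11], [0.09, 2.58], [-1.31, 4.45], [0.11, 2.69], [-2.54, 2.54]. Speed limits (rad/s): [2.39, 2.39, 3.01, 3.14, 3.14, 3.14].

### API

Orientations are given as a unit quaternion [w, x, y, z].
In Python, from station import move_pose, movel, movej, command_gripper, wait, inverse_kinematics, read_camera, camera_info, MotionError, job_done, get_time, get_joint_pos, get_qvel, get_effort, get_tcp_pos, get_ee_rot, get_ft_force, get_ft_torque, get_grip_width gives the robot as it stands. Calls block until the motion is done:
- move_pose(position, orientation): joint-space move of the TCP to a pose.
- movel(position, frame=None, v=0.15, until_force=None): straight line of the TCP; frame=None keeps the orientation; v is the mean speed in m/s. With until_force (N) it stops when the force on the tool has changed by that much, and returns True; else False.
- movej(angles): joint-space move.
- command_gripper(opening): opening from 0.0 (shut) to 1.0 (fully open); the grip force is fixed at half the most; returns when the fingers have stopped.
- wait(seconds).
- inverse_kinematics(position, orientation): joint angles nearest the present ones, or None.
- read_camera(name): name is "side" or "top"; returns the picture (480x640x3 uint8, red, green, blue); there is no depth.
- camera_info(name): a dict with "intrinsics" (3x3 intrinsics, pixels), "dist" ([k1, k2, p1, p2, k3] as OpenCV has them; the pictures are not rectified), "T" (4x4, takes a point from camera to world coordinates). Camera axes: x right, y up, looking along -z (the intrinsics and any distortion apply to the point x, -y, -z); pixel columns grow to the right and rows downward; lengths in m; the calibration is good to about 2 mm. A picture is of the moment at which its call begins. camera_info takes no time and is no camera call.
A pose or a line that the arm cannot do raises MotionError and nothing moves.
- job_done(): hands the job in, once; it reports no verdict.
Readings, each from a call of its own:
- get_time(): time.
- get_joint_pos(): joint angles.
- get_qvel(): joint speeds.
- get_effort(): joint torques, N m.
- get_tcp_pos(): TCP position.
- get_ee_rot(): TCP orientation.
- get_ft_force(): force on the tool from outside, world axes, zero at the start.
- get_ft_torque(): the same for the moment, N m.
- get_grip_width(): opening from 0.0 (shut) to 1.0 (fully open).
Only numpy, scipy, OpenCV 4.12 (cv2) and the standard library are available. Lean on these libraries where they do the work, as an engineer would, in place of code of your own. Each camera call takes 0.05 s, during which the arm holds its last target.

## Working session

There is one attempt and no reset: what is moved stays moved. The work goes in short steps, each a Python script; the robot and the scene stay as the last script left them, time stands still between calls to the robot, and variables do not carry over. Pictures are saved under pics/ and viewed, and the job is handed in when it is done.

```bash
ls; mkdir -p pics
python3 - <<'E'
from station import *
import cv2
for n in("side","top"):
    im=read_camera(n); cv2.imwrite(f"pics/{n}0.png",cv2.cvtColor(im,cv2.COLOR_RGB2BGR))
    i=camera_info(n); print(n,i)
print(get_time(),get_ee_rot(),get_ft_force())
E
```

```text
pics
side {'intrinsics': array([[508.02271204,   0.        , 316.27356264],
       [  0.        , 508.02271204, 239.83658164],
       [  0.        ,   0.        ,   1.        ]]), 'dist': array([-0.08858629,  0.        ,  0.        ,  0.        ,  0.        ]), 'T': array([[ 0.80171575,  0.51580505, -0.30198841,  0.10515083],
       [-0.59756701,  0.70257592, -0.38639454, -0.50741258],
       [ 0.01286553,  0.4902369 ,  0.87149427,  1.30403048],
       [ 0.        ,  0.        ,  0.        ,  1.        ]])}
top {'intrinsics': array([[460.54077019,   0.        , 318.89358253],
       [  0.        , 460.54077019, 236.60656245],
       [  0.        ,   0.        ,   1.        ]]), 'dist': array([0.00414651, 0.        , 0.        , 0.        , 0.        ]), 'T': array([[-0.00271919,  0.98762698, -0.15679783,  0.31118673],
       [-0.99998022, -0.00179619,  0.00602796,  0.03913932],
       [ 0.00567174,  0.15681112,  0.98761233,  1.52982187],
       [ 0.        ,  0.        ,  0.        ,  1.        ]])}
0.1 [ 2.51095965e-04  9.31597315e-01  3.63491330e-01 -6.57909762e-04] [-0.69691106 -0.66157529 -0.33205431]
```

View pics/side0.png

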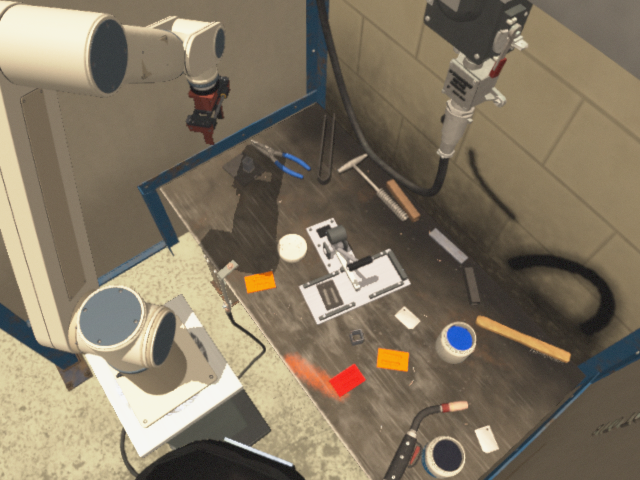

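View pics/top0.png

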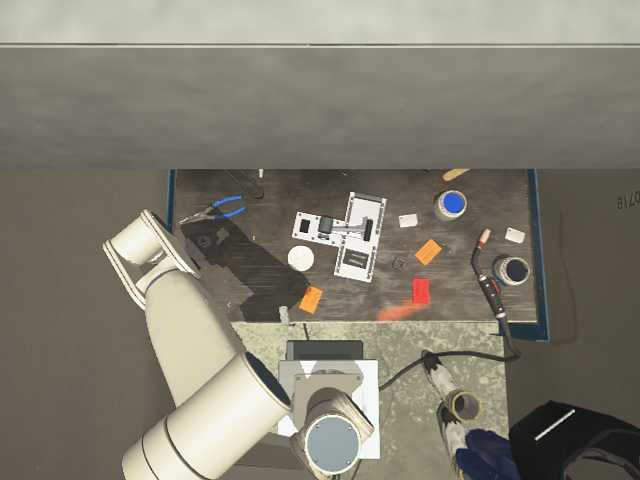

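```bash
cat > h.py <<'E'
import numpy as np, cv2
from station import *
def ray(n,px):
    c=camera_info(n); p=cv2.undistortPoints(np.array([[px]],float),c["intrinsics"],c["dist"])[0,0]
    T=c["T"]; d=T[:3,:3]@np.array([p[0],-p[1],-1]); return T[:3,3],d
def plane(n,px,z):
    o,d=ray(n,px); return o+d*(z-o[2])/d[2]
def proj(n,P):
    c=camera_info(n);T=c["T"];q=(np.atleast_2d(P)-T[:3,3])@T[:3,:3]; q=q*[1,-1,-1]
    return cv2.projectPoints(q,np.zeros(3),np.zeros(3),c["intrinsics"],c["dist"])[0][:,0]
def tri(p1,p2):
    a,d=ray("side",p1); b,e=ray("top",p2)
    s=np.linalg.lstsq(np.c_[d,-e],b-a,rcond=None)[0]; x=a+d*s[0];y=b+e*s[1]
    return (x+y)/2,np.linalg.norm(x-y)
def snap(n,name,box=None,k=1,marks=None):
    im=cv2.cvtColor(read_camera(n),cv2.COLOR_RGB2BGR)
    cv2.imwrite(f"pics/{name}_raw.png",im)
    x0,y0,x1,y1=box or (0,0,640,480)
    c=cv2.resize(im[y0:y1,x0:x1],None,fx=k,fy=k,interpolation=cv2.INTER_CUBIC)
    if marks is not None:
        for u,v in marks: cv2.circle(c,(int((u+.5-x0)*k),int((v+.5-y0)*k)),3,(0,0,255),-1)
    cv2.imwrite(f"pics/{name}.png",c)
E
python3 - <<'E'
import cv2
a=cv2.imread("pics/side0.png")[210:330,280:420]; cv2.imwrite("pics/sc.png",cv2.resize(a,None,fx=5,fy=5,interpolation=cv2.INTER_CUBIC))
a=cv2.imread("pics/top0.png")[180:290,280:400]; cv2.imwrite("pics/tc.png",cv2.resize(a,None,fx=5,fy=5,interpolation=cv2.INTER_CUBIC))
E
```

```text
(no output)
```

View pics/sc.png

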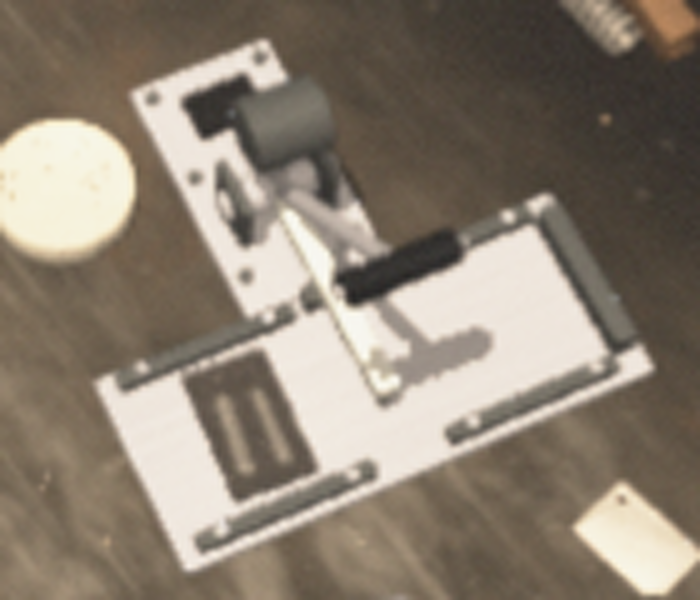

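View pics/tc.png

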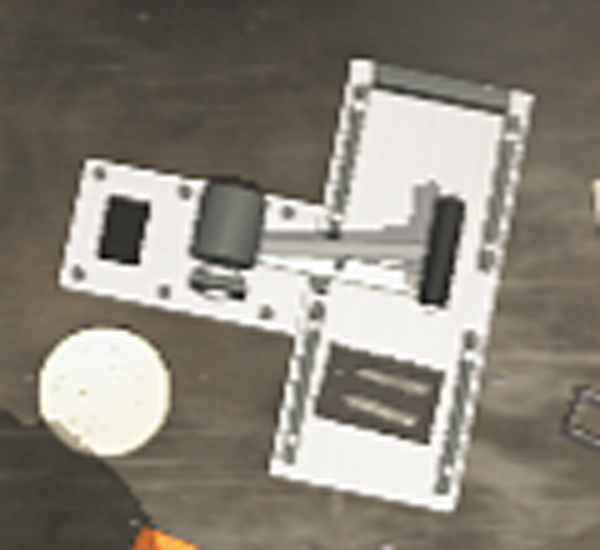

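```bash
cat >> h.py <<'E'
def fit2(src,dst):
    s=np.array(src)[:,:2];d=np.array(dst)[:,:2];a=s-s.mean(0);b=d-d.mean(0)
    th=np.arctan2((a[:,0]*b[:,1]-a[:,1]*b[:,0]).sum(),(a*b).sum())
    R=np.array([[np.cos(th),-np.sin(th)],[np.sin(th),np.cos(th)]]);t=d.mean(0)-R@s.mean(0)
    return th,t,R,(d-(s@R.T+t))
E
python3 - <<'E'
from h import *
np.set_printoptions(precision=4,suppress=True)
src=np.array([[-.14,.062],[-.14,-.062],[.15,-.062],[.15,.062],[-.045,.225],[.045,.225]])
S=[(98,383),(190,572),(654,370),(549,195),(132,93),(268,40)]
T=[(271,474),(456,510),(533,98),(352,60),(61,285),(88,158)]
S=[((x+.5)/5-.5+280,(y+.5)/5-.5+210) for x,y in S]
T=[((x+.5)/5-.5+280,(y+.5)/5-.5+180) for x,y in T]
for n,P in(("side",S),("top",T)):
    th,t,R,r=fit2(src,[plane(n,p,.008) for p in P]); print(n,th,t,"\n",r*1000)
d=[(plane("side",a,.008)+plane("top",b,.008))/2 for a,b in zip(S,T)]
th,t,R,r=fit2(src,d);print(th,t)
def toj(P): return np.r_[R.T@(P[:2]-t),P[2]]
# coupon corners on z=14mm
for n,c,o in(("side",[(183,380),(262,350),(317,468),(236,501)],(280,210)),("top",[(329,347),(446,371),(429,442),(315,413)],(280,180))):
    q=np.array([toj(plane(n,((x+.5)/5-.5+o[0],(y+.5)/5-.5+o[1]),.014)) for x,y in c]);print(n,q[:,:2],q.mean(0))
# roller ends
f=lambda p,o:((p[0]+.5)/5-.5+o[0],(p[1]+.5)/5-.5+o[1])
for a,b in(((351,286),(434,298)),((457,245),(452,203)),((300,115),(228,225))):
    P,e=tri(f(a,(280,210)),f(b,(280,180)));print(toj(P),P,e)
# lid etc.
print("lid",plane("side",(292,247),.016),plane("top",(301,258),.016))
def w(p): return np.r_[R@np.array(p[:2])+t,p[2]]
mk=np.array([w(p) for p in [(0,120e-3,32e-3),(0,-.01,.162),(0,.12,.102),(.13,0,.008),(0,-.022,.032),(-.13,.047,.02),(-.022,.047,.02)]])
print(mk)
for n in("side","top"): print(proj(n,mk))
E
```

```text
side -0.20868428095880817 [ 0.5504 -0.1119] 
 [[ 1.0404 -1.212 ]
 [ 1.5992  0.844 ]
 [-1.2199  1.2189]
 [-1.6832  0.0756]
 [ 0.3154 -0.5783]
 [-0.052  -0.3482]]
top -0.20627222101787868 [ 0.5497 -0.108 ] 
 [[ 0.9715 -0.3879]
 [ 2.3732 -0.8256]
 [-2.9272  0.6161]
 [-1.6488  1.729 ]
 [ 1.2854 -0.9562]
 [-0.054  -0.1755]]
-0.20747877526937966 [ 0.5501 -0.11  ]
side [[-0.0952  0.039 ]
 [-0.0473  0.0374]
 [-0.0507 -0.039 ]
 [-0.0992 -0.038 ]] [-0.0731 -0.0002  0.014 ]
top [[-0.0499  0.0426]
 [-0.0498 -0.0365]
 [-0.0984 -0.0343]
 [-0.0949  0.0431]] [-0.0732  0.0037  0.014 ]
[-0.0276 -0.0085  0.1617] [ 0.5213 -0.1125  0.1617] 0.002327186815515814
[ 0.0328 -0.0086  0.1581] [ 0.5804 -0.1251  0.1581] 0.002748139623578868
[0.0064 0.1219 0.1019] [0.5814 0.008  0.1019] 0.011342697980217215
lid [0.4809 0.0861 0.016 ] [0.4801 0.0892 0.016 ]
[[ 0.5748  0.0075  0.032 ]
 [ 0.548  -0.1197  0.162 ]
 [ 0.5748  0.0075  0.102 ]
 [ 0.6773 -0.1367  0.008 ]
 [ 0.5455 -0.1315  0.032 ]
 [ 0.4325 -0.0372  0.02  ]
 [ 0.5382 -0.0594  0.02  ]]
[[334.6591 246.7117]
 [359.4125 263.2855]
 [335.7964 234.4583]
 [393.5862 267.8284]
 [357.2607 288.2454]
 [303.5599 287.0747]
 [338.7432 272.4391]]
[[325.6932 228.8825]
 [368.7886 230.0835]
 [326.143  225.0322]
 [367.9297 200.2585]
 [367.9193 237.5578]
 [339.4508 272.2121]
 [345.8472 240.3362]]
```

Two things have to be told apart. 

**Coupon:** the coupon candidates are the dark steel plate with two beads in the channel (side 329,294 / top 355,259), the orange plates (side 260,282 and 393,359), the red plate (side 347,380) and the dark spare with a stub (side ~245,165). I choose the one in the channel: the close crops show steel with weld beads, about 50 x 78 mm.

**Jig:** both views agree within 4 mm. The origin is (0.550, -0.110) and the yaw -0.2075. The roller triangulates to z ≈ 0.160, y ≈ -0.0085, and the expected values are 0.162 and -0.010.

Next I raise the gate.

```bash
cat >> h.py <<'E'
np.set_printoptions(precision=4,suppress=True)
YAW=-.2075; O=np.array([.5501,-.110]); RJ=np.array([[np.cos(YAW),-np.sin(YAW)],[np.sin(YAW),np.cos(YAW)]])
from scipy.spatial.transform import Rotation
def W(x,y,z): return np.r_[RJ@np.array([x,y])+O,z]
def J(P): return np.r_[RJ.T@(np.array(P)[:2]-O),P[2]]
_x=np.r_[RJ[:,0],0];_z=np.array([0,0,-1.]);Q=Rotation.from_matrix(np.c_[_x,np.cross(_z,_x),_z]).as_quat()[[3,0,1,2]]
E
python3 - <<'E'
from h import *
p=get_tcp_pos(); command_gripper(0.0)
movel([p[0],p[1],.27],v=.2)
move_pose(W(0,-.06,.27),Q)
print(get_time(),J(get_tcp_pos()),get_joint_pos(),get_ft_force())
print(movel(W(0,-.06,.147),v=.15,until_force=10))
snap("side","s1",(260,180,440,330),4); snap("top","t1",(280,160,420,290),5)
print(get_time(),J(get_tcp_pos()),get_ft_force())
E
```

```text
4.1417 [ 0.0001 -0.0592  0.27  ] [-0.3238  0.2464  1.6858  0.0002  1.2094 -0.1176] [-0.0844  0.501   0.76  ]
False
5.2083 [ 0.0009 -0.0601  0.1481] [ 0.7089 -0.5359 -0.1814]
```

View pics/s1.png

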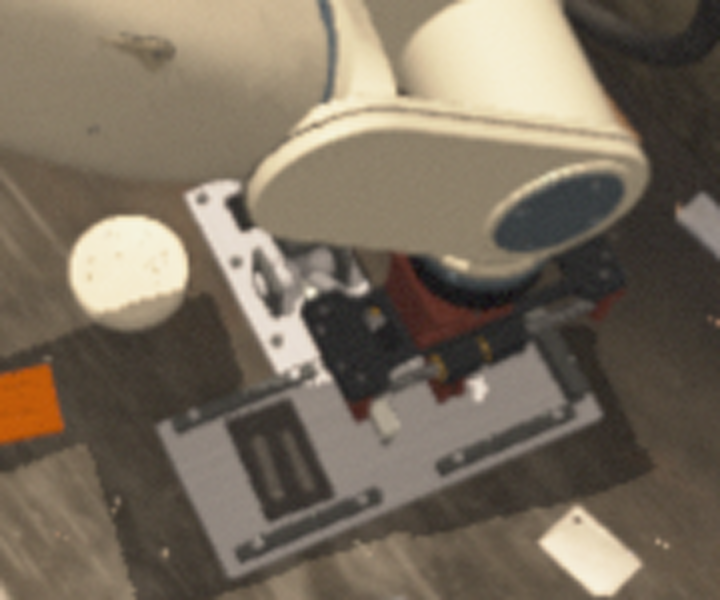

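View pics/t1.png

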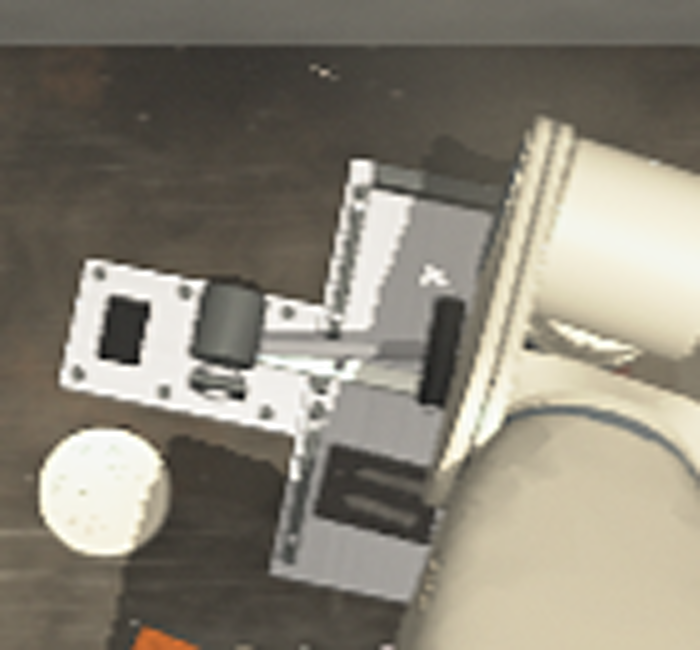

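The side view shows the gripper on the -y side of the roller, fingers low near (360,285). In the top view the roller at (368,230) and the coupon haven't moved. I push along the arc now.

Run:
```python
from h import *
def rol(th): a=np.radians(135)-th; return .12+.184*np.cos(a),.032+.184*np.sin(a)
print("contact",movel(W(0,-.028,.147),v=.05,until_force=1.5) if False else movel(W(0,-.036,.147),v=.08))
f0=get_ft_force();print(f0,get_time())
for th in (.08,.2,.35,.5,.65,.75,.83,.90,.97):
    y,z=rol(th)
    s=movel(W(0,y-.020,z-.015),v=.10,until_force=12)
    f=get_ft_force()-f0; print(th,s,J(get_tcp_pos()),"force jig",RJ.T@f[:2],f[2],round(get_time(),2))
    if s: break
wait(.3); f=get_ft_force()-f0; print(RJ.T@f[:2],f[2])
snap("side","s2",(260,180,440,330),4); snap("top","t2",(280,160,420,290),5)
```

```text
contact False
[-0.1441 -0.6734  0.1529] 5.6583
0.08 False [ 0.0004 -0.0188  0.1577] force jig [0.2274 0.2056] 0.562303608429594 6.0
0.2 False [ 0.0004 -0.0011  0.171 ] force jig [-0.031   0.5509] -0.2687699649443417 6.37
0.35 False [0.0002 0.023  0.1842] force jig [-0.2272  0.3415] 0.4373564114519463 6.79
0.5 False [0.     0.0486 0.1936] force jig [0.3742 1.7875] -0.0612536115761253 7.22
0.65 False [-0.0001  0.0754  0.1993] force jig [0.0815 0.4106] 0.2310785318279714 7.64
0.75 False [-0.0001  0.0937  0.2008] force jig [1.0511 0.6038] -0.7948096653167436 7.97
0.83 False [-0.      0.1085  0.2008] force jig [-0.4012  0.6509] 0.43209164407716566 8.28
0.9 False [-0.0001  0.1213  0.1997] force jig [0.2819 1.5679] -0.8481219639526067 8.55
0.97 False [-0.0001  0.134   0.1978] force jig [-0.4371  0.4407] -0.694548937705695 8.82
[-0.8622  0.3132] 0.8681497810543648
```

View pics/s2.png

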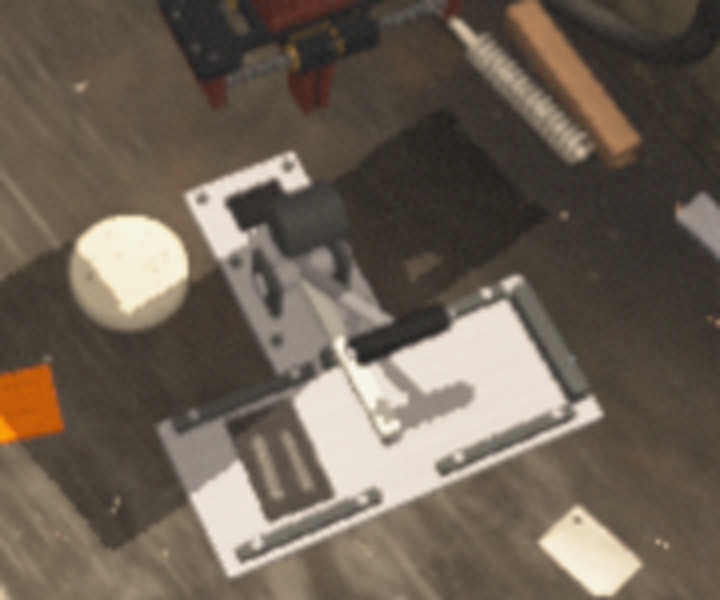

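View pics/t2.png

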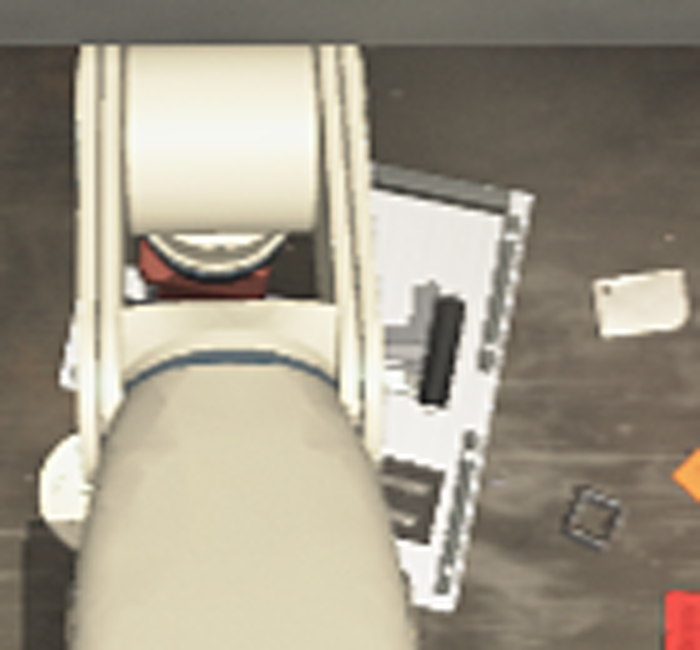

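The gate is still down: the roller is at side pixel (361,263), where it was before. The finger tip, 15 mm below the roller centre, slid over the top of it. I'll go back over and push with the tip about 32 mm below centre, so the roller bears on the finger's flank, and check partway.

```bash
cat >> h.py <<'E'
def rol(th): a=np.radians(135)-th; return .12+.184*np.cos(a),.032+.184*np.sin(a)
def ff(n=8):
    a=[]
    for _ in range(n): a.append(get_ft_force()); wait(.02)
    f=np.mean(a,0); return np.r_[RJ.T@f[:2],f[2]]
E
python3 - <<'E'
from h import *
movel(W(0,.11,.26),v=.25); movel(W(0,-.06,.26),v=.25); movel(W(0,-.06,.130),v=.2,until_force=10)
f0=ff()
for th in (.0,.15,.3):
    y,z=rol(th)
    s=movel(W(0,y-.018,z-.032),v=.08,until_force=12)
    print(th,s,J(get_tcp_pos()),"force jig",ff()-f0,round(get_time(),2))
    if s: break
snap("side","s3",(260,180,440,330),4); snap("top","t3",(280,160,420,290),5)
E
```

```text
0.0 False [ 0.0001 -0.0277  0.1302] force jig [ 0.4086 -1.218   0.1476] 12.09
0.15 False [ 0.0003 -0.0067  0.1486] force jig [ 0.5777 -0.812   0.1122] 12.72
0.3 False [0.0002 0.0167 0.1631] force jig [ 0.7187 -0.9217 -0.0017] 13.34
```

View pics/s3.png

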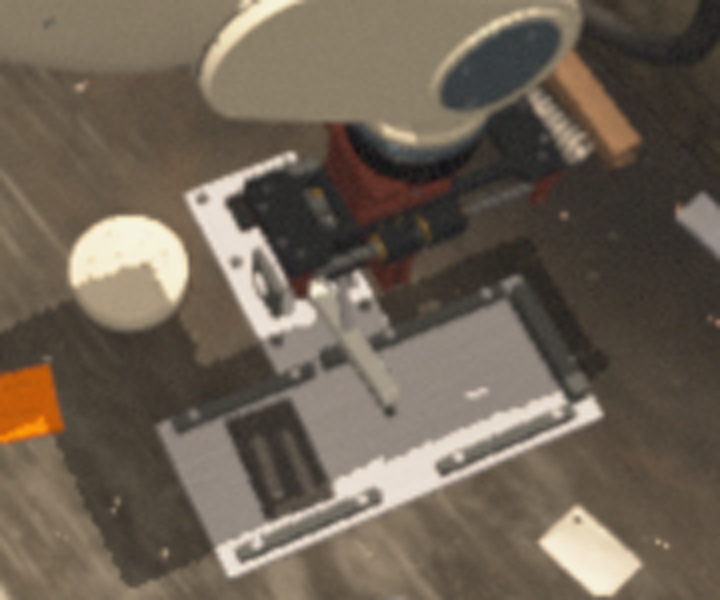

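View pics/t3.png

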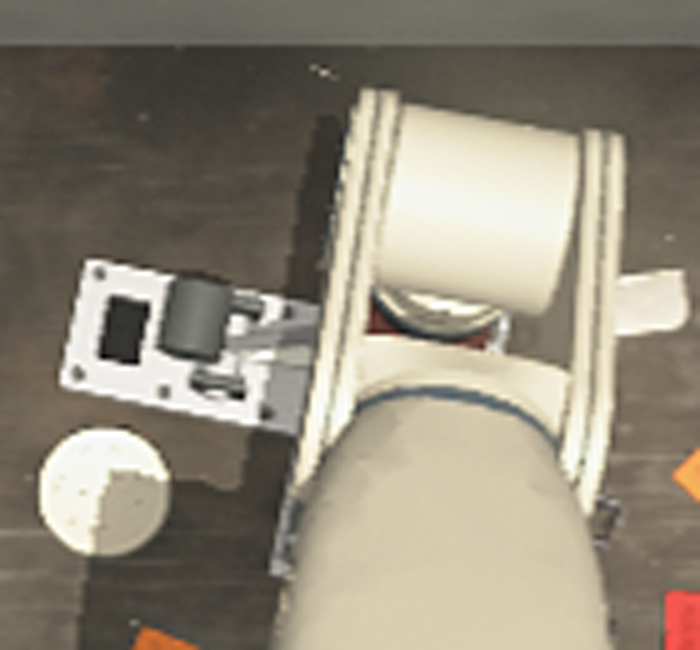

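The arm is rising: the counterweight has shifted left in the top view (from 326 to 318 px) and the force is a steady -0.9 N. I keep pushing past the balance.

Run:
```python
from h import *
for th in (.45,.6,.72,.82,.92,1.02):
    y,z=rol(th)
    s=movel(W(0,y-.018,z-.03),v=.08,until_force=12)
    print(th,s,J(get_tcp_pos()),get_ft_force(),round(get_time(),2))
    if s: break
wait(.5)
snap("side","s4",(260,150,440,300),4); snap("top","t4",(280,160,420,290),5)
print(get_time(),get_ft_force())
```

```text
0.45 False [0.0001 0.042  0.176 ] [-0.1776 -0.6158  0.0859] 13.95
0.6 False [-0.0001  0.0686  0.1829] [-0.1061 -0.4646  0.3431] 14.44
0.72 False [-0.0001  0.0905  0.1856] [ 0.6684 -0.2101  0.0916] 14.87
0.82 False [-0.0001  0.1089  0.1858] [-0.7637 -0.4066 -0.3576] 15.25
0.92 False [-0.0001  0.1272  0.1842] [ 0.4278 -1.3202 -0.1742] 15.63
1.02 False [-0.0001  0.1453  0.1808] [0.2601 0.6928 0.8224] 16.02
16.6167 [-0.4689  0.0123 -0.414 ]
```

View pics/s4.png

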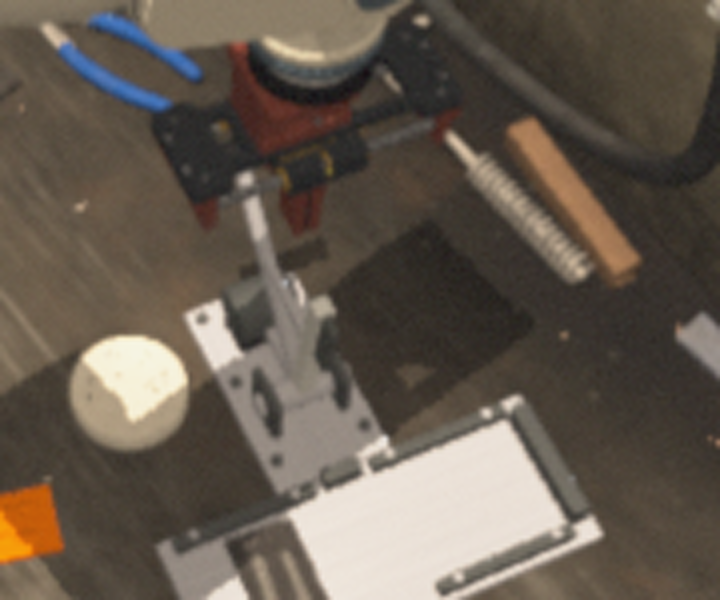

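View pics/t4.png

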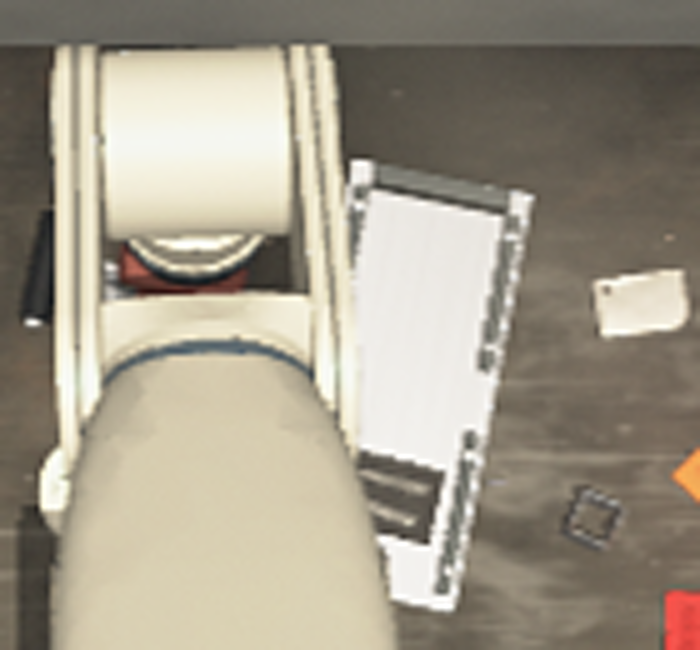

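The side crop shows the arm past vertical with the counterweight down on its far side. The top view shows the roller out at (288,213). I draw straight up, confirm the gate stays by itself, and go behind the coupon.

Run:
```python
from h import *
movel(W(0,.1455,.27),v=.15)
move_pose(W(-.13,.0,.20),Q)
mk=[W(0,.233,.177),W(0,.19,.032),W(-.073,.002,.014)]
for n in("side","top"):print(n,proj(n,mk))
snap("side","s5",(260,180,440,330),4); snap("top","t5",(280,160,420,290),5)
print(get_time(),J(get_tcp_pos()),get_ft_force(),get_joint_pos())
```

```text
side [[318.854  187.6462]
 [324.2206 227.5023]
 [329.1847 293.7316]]
top [[289.766  212.8928]
 [304.9695 224.6065]
 [356.0867 258.256 ]]
18.3 [-0.1283  0.0006  0.2006] [-0.745  -0.2167  0.1514] [-0.2206  0.1162  2.0237  0.0002  1.     -0.014 ]
```

View pics/s5.png

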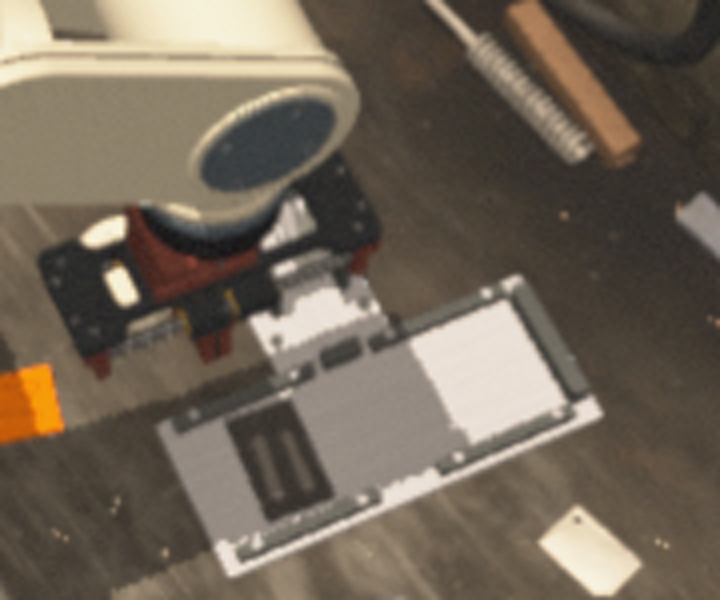

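View pics/t5.png

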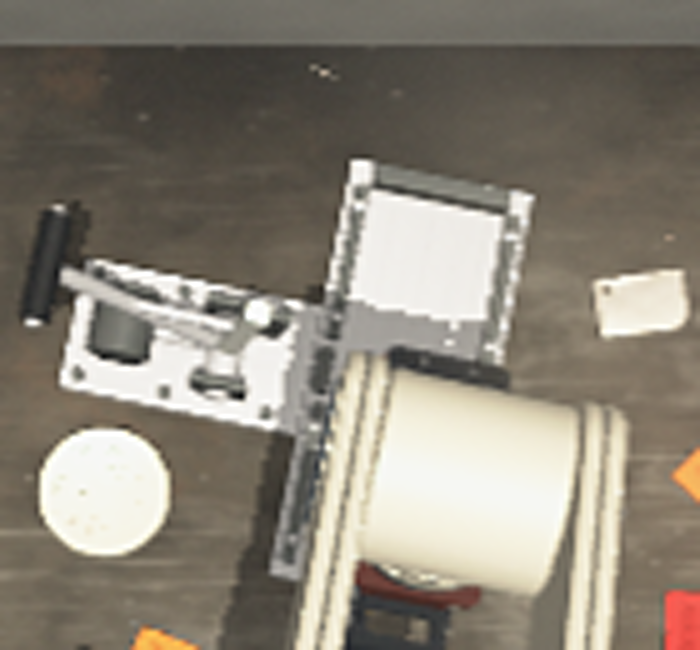

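The gate stays up untouched: the roller is at top pixel (289.6,212.6), and the prediction for 1.45 rad is (289.8,212.9). The coupon hasn't moved. I descend behind it and push.

Run:
```python
from h import *
print(movel(W(-.13,.001,.05),v=.15,until_force=8))
print(movel(W(-.13,.001,.0105),v=.04,until_force=4),J(get_tcp_pos()),ff(4),get_time())
print(movel(W(-.06,.001,.0105),v=.06,until_force=6),J(get_tcp_pos()),ff(4),get_time())
snap("side","s6",(260,180,440,330),4); snap("top","t6",(280,160,420,290),5)
```

```text
False
False [-0.1298  0.001   0.0107] [ 0.4731  0.0473 -0.1516] 20.65
False [-0.0605  0.001   0.0104] [0.1359 0.3475 0.2449] 22.0333
```

View pics/s6.png

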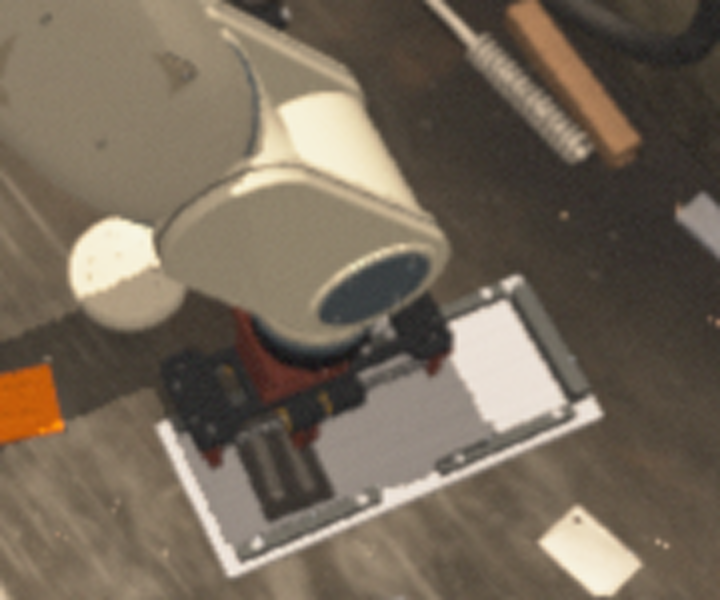

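View pics/t6.png

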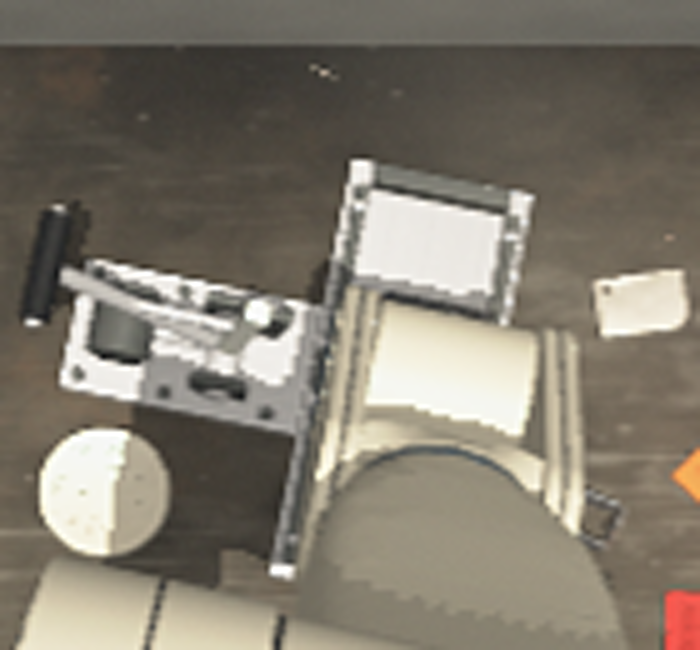

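The coupon hasn't moved: its right-hand corners are still at (344,304) and (327,310) in the side picture. Contact force is nil, even though the TCP is at -0.06. The fingers may not be shut, so I check.

Run:
```python
from h import *
print(get_grip_width(),get_time())
im=cv2.imread("pics/s6_raw.png")[270:325,285:385]; cv2.imwrite("pics/z6.png",cv2.resize(im,None,fx=8,fy=8,interpolation=cv2.INTER_CUBIC))
P=[W(-.06,.001,.0105),W(-.1,.001,.0105),W(-.02,.001,.0105)];print(proj("side",P))
```

```text
0.005215681995556561 22.1333
[[333.539  292.7378]
 [320.4295 298.3007]
 [346.4869 287.2353]]
```

View pics/z6.png

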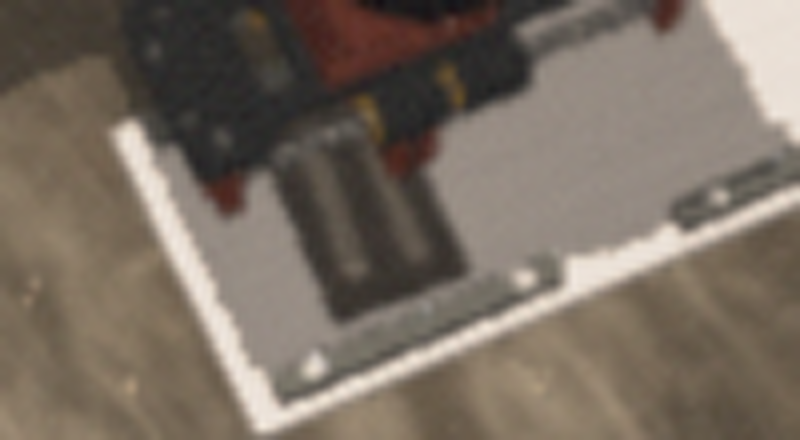

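Run:
```python
from h import *
for z in(.0105,.018,.025,.035):
    print(z,((proj("side",[W(-.0605+a,.001+b,z) for a in(-.0135,.0135) for b in(-.01,.01)])-[285,270]+.5)*8).round(0).tolist())
```

```text
0.0105 [[368.0, 226.0], [343.0, 177.0], [439.0, 196.0], [414.0, 147.0]]
0.018 [[369.0, 217.0], [344.0, 168.0], [440.0, 187.0], [415.0, 139.0]]
0.025 [[370.0, 209.0], [345.0, 160.0], [441.0, 179.0], [416.0, 130.0]]
0.035 [[371.0, 198.0], [346.0, 148.0], [443.0, 167.0], [417.0, 118.0]]
```

The gripper is shut. The finger is over the coupon in the picture, and its lower edge shows 10–30 mm higher than the TCP reading implies. That also explains the slip over the roller. I lift, go back and probe the bed with light force to find the true tip height.

Run:
```python
from h import *
movel(W(-.06,.001,.04),v=.1); movel(W(-.128,.001,.04),v=.15)
movel(W(-.128,.001,.012),v=.1,until_force=5)
f0=ff(5)
s=movel(W(-.128,.001,-.012),v=.03,until_force=4)
print(s,J(get_tcp_pos()),ff(5)-f0,get_time())
snap("side","s7",(280,265,380,325),8)
```

```text
False [-0.1279  0.001  -0.012 ] [-0.0737  0.2685  0.5238] 24.725
```

View pics/s7.png

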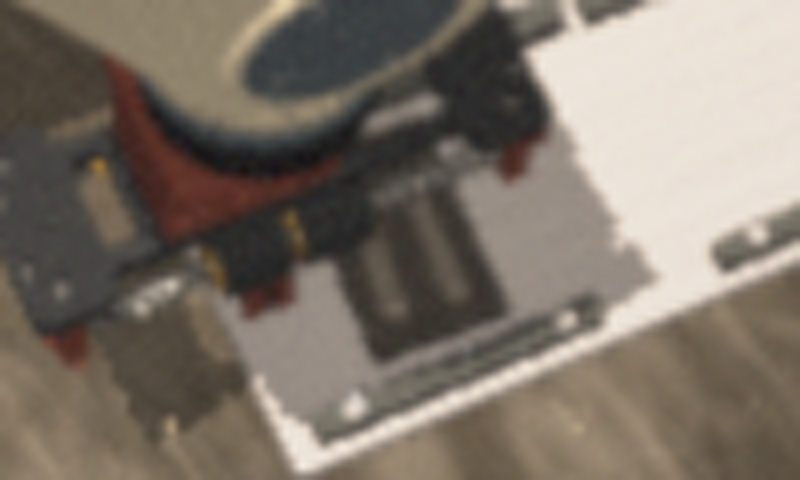

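There is still no contact at TCP z -0.012, so the real tip is more than 20 mm above the reported TCP. I keep probing slowly with the force stop.

Run:
```python
from h import *
print(((proj("side",[W(-.128,.001,z) for z in(.008,.02,.03)])-[280,265]+.5)*8).round())
f0=ff(5)
s=movel(W(-.128,.001,-.030),v=.03,until_force=4)
print(s,J(get_tcp_pos()),ff(5)-f0,get_time(),get_grip_width())
snap("side","s8",(280,265,380,325),8)
```

```text
[[253. 305.]
 [253. 291.]
 [253. 280.]]
True [-0.128   0.001  -0.0266] [-1.1654  0.9174  8.1585] 25.4417 0.006315070032866925
```

View pics/s8.png

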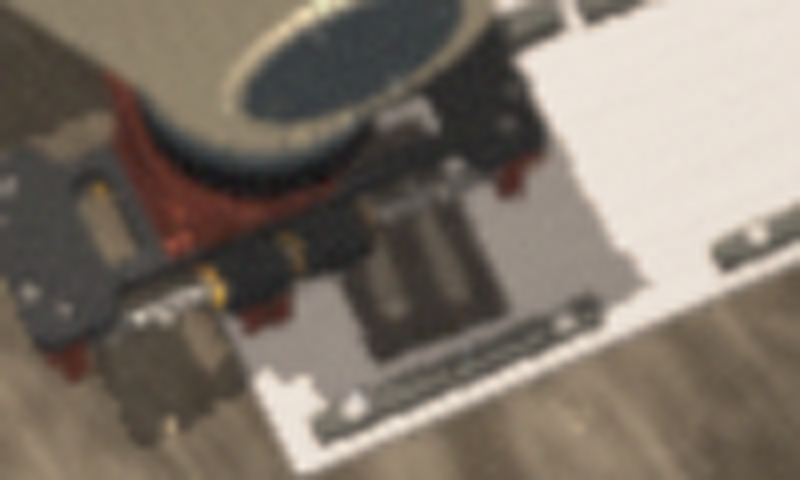

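Contact comes at TCP z ≈ -0.0266. The finger bottom at (265,325) in the crop matches the projection of a tip on the bed (266,330). So the true tip is ~34 mm behind the reported TCP, and I'll correct for it. First I check wrist clearance from the raised arm, then push.

Run:
```python
from h import *
for z in(.1,.2,.3): print(z,J(plane("top",(349.5,217.5),z)),"armtip",J(plane("top",(332.6,222),.17)))
movel(W(-.128,.001,-.0235),v=.02)
f0=ff(5);print(f0,J(get_tcp_pos()))
s=movel(W(-.085,.001,-.0235),v=.06,until_force=6)
print(s,J(get_tcp_pos()),ff(5)-f0,get_time())
snap("side","s9",(280,265,380,325),8); snap("top","t9",(280,160,420,290),5)
```

```text
0.1 [0.0392 0.0526 0.1   ] armtip [0.0004 0.1018 0.17  ]
0.2 [0.0179 0.0556 0.2   ] armtip [0.0004 0.1018 0.17  ]
0.3 [-0.0033  0.0587  0.3   ] armtip [0.0004 0.1018 0.17  ]
[-0.4089  0.1102 -0.1173] [-0.1281  0.001  -0.0237]
False [-0.0853  0.001  -0.0236] [ 0.2451 -0.1889  0.3649] 26.825
```

View pics/s9.png

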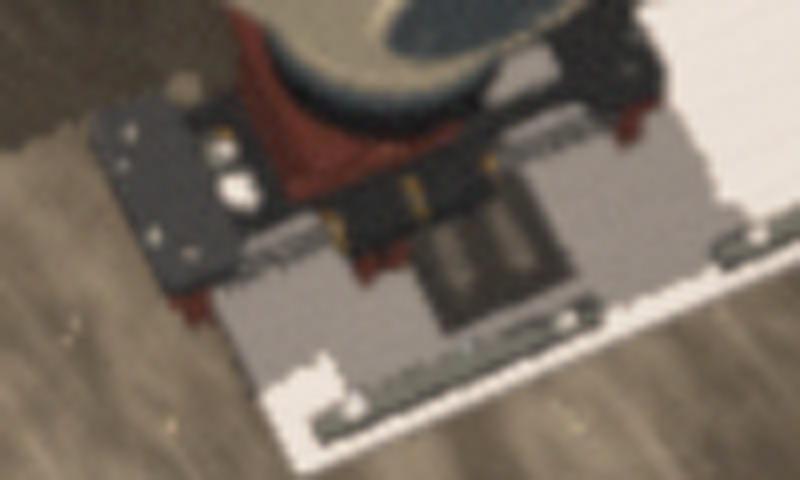

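View pics/t9.png

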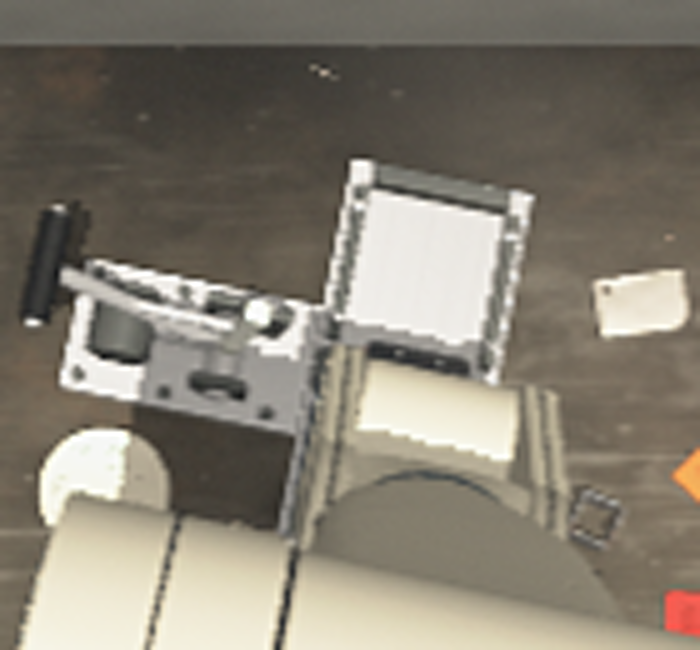

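The coupon now moves: its rear right corner went from (375,360) to (443,333) in the crop, about 26 mm, and it stays square. The wrist is 25 mm clear of the raised arm. I push through and stop on light contact.

Run:
```python
from h import *
s=movel(W(-.01,.001,-.0235),v=.07,until_force=8);print(s,J(get_tcp_pos()),get_time())
if not s: s=movel(W(.052,.001,-.0235),v=.07,until_force=8);print(s,J(get_tcp_pos()),get_time())
f0=ff(5)
s=movel(W(.075,.001,-.0235),v=.02,until_force=5)
print(s,J(get_tcp_pos()),ff(5)-f0,get_time())
snap("side","s10",(300,215,420,325),6); snap("top","t10",(280,160,420,290),5)
```

```text
False [-0.0103  0.001  -0.0235] 28.15
False [ 0.0517  0.001  -0.0236] 29.1833
True [ 0.0693  0.0011 -0.024 ] [-0.1924  0.0997 -0.3155] 30.2083
```

View pics/s10.png

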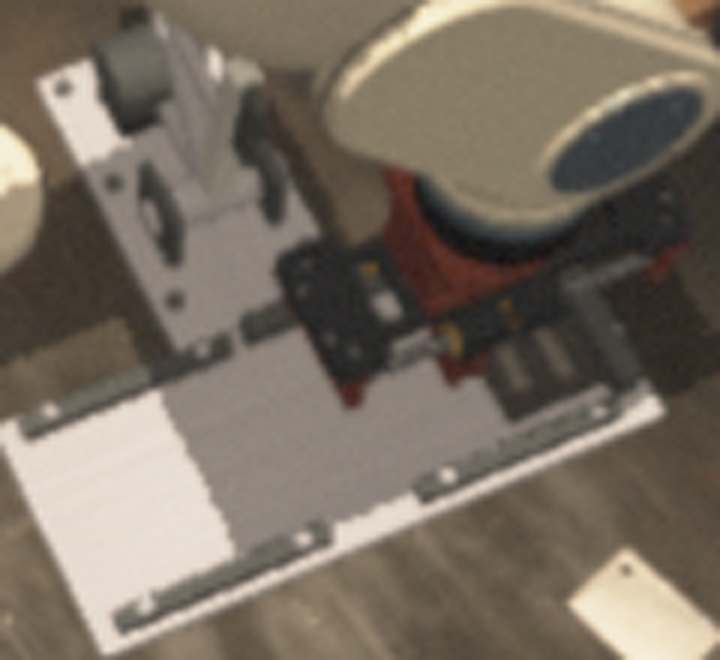

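View pics/t10.png

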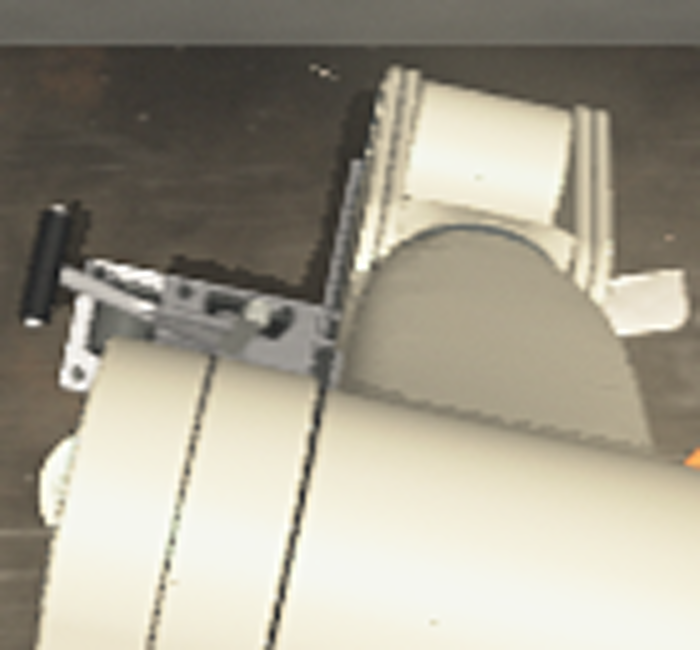

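The coupon appears to be against the stop, but the residual force is about 0, so I press on slightly once more to confirm.

Run:
```python
from h import *
f0=ff(8)
s=movel(W(.078,.001,-.0235),v=.02,until_force=6)
print(s,J(get_tcp_pos()),ff(8)-f0,get_time())
movel(W(.045,.001,-.0235),v=.1); movel(W(.045,.001,.06),v=.15)
movel(W(-.08,-.0,.20),v=.25)
move_pose(W(-.13,-.2,.25),Q)
snap("side","s11",(300,215,420,325),6); snap("top","t11",(280,160,420,290),5)
print(get_time())
```

```text
True [ 0.0688  0.0011 -0.0249] [-0.1953 -0.0665 -0.4009] 30.85
33.8
```

View pics/s11.png

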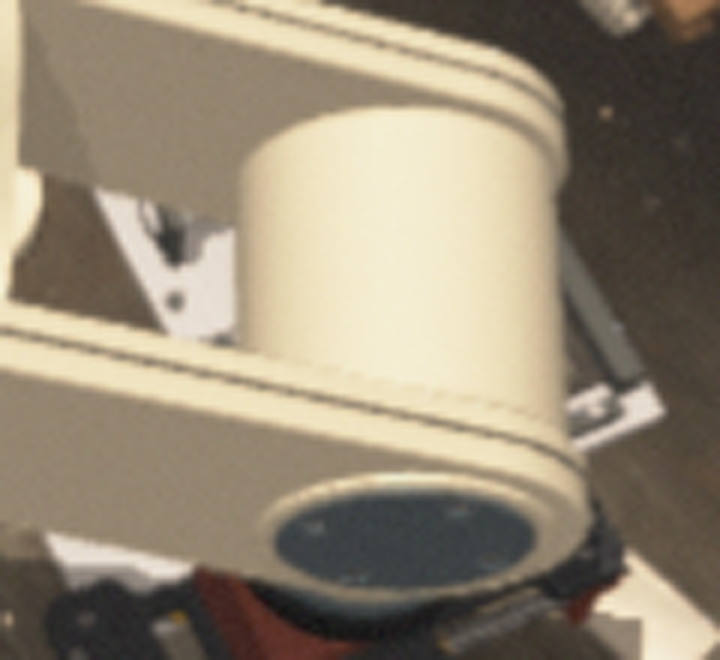

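View pics/t11.png

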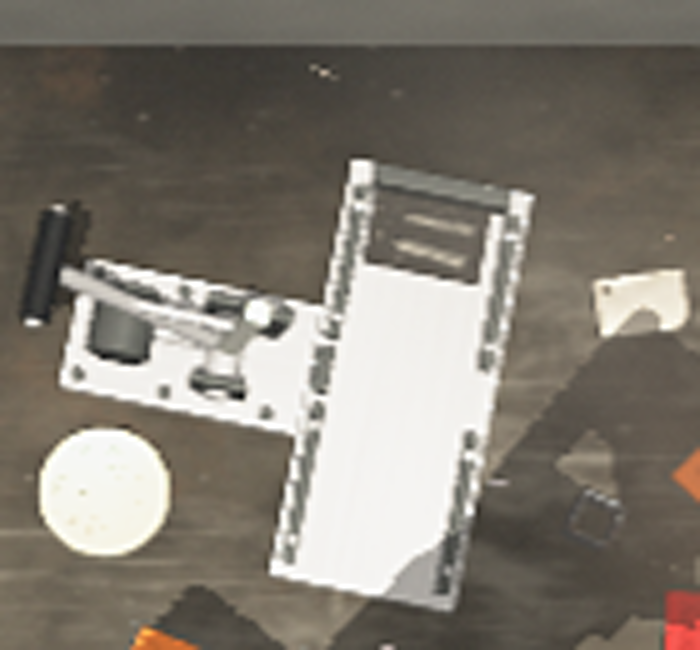

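```bash
python3 - <<'E'
from h import *
c=[(361,265),(476,285),(489,212)]
q=np.array([J(plane("top",((x+.5)/5-.5+280,(y+.5)/5-.5+160),.014)) for x,y in c]);print(q)
print("rear edge angle",np.arctan2(*(q[0]-q[1])[:2]))
# stop near face top edge in same picture
print(J(plane("top",((370+.5)/5-.5+280,(187+.5)/5-.5+160),.03)),J(plane("top",((505+.5)/5-.5+280,(212+.5)/5-.5+160),.03)))
# same measure on the start picture
E
python3 - <<'E'
import cv2
a=cv2.imread("pics/t11_raw.png")[185:225,340:395]; cv2.imwrite("pics/t11z.png",cv2.resize(a,None,fx=14,fy=14,interpolation=cv2.INTER_CUBIC))
E
```

```text
[[ 0.0755  0.0456  0.014 ]
 [ 0.0778 -0.0327  0.014 ]
 [ 0.129  -0.032   0.014 ]]
rear edge angle -0.029904707959716902
[0.1254 0.0505 0.03  ] [ 0.127  -0.0411  0.03  ]
```

View pics/t11z.png

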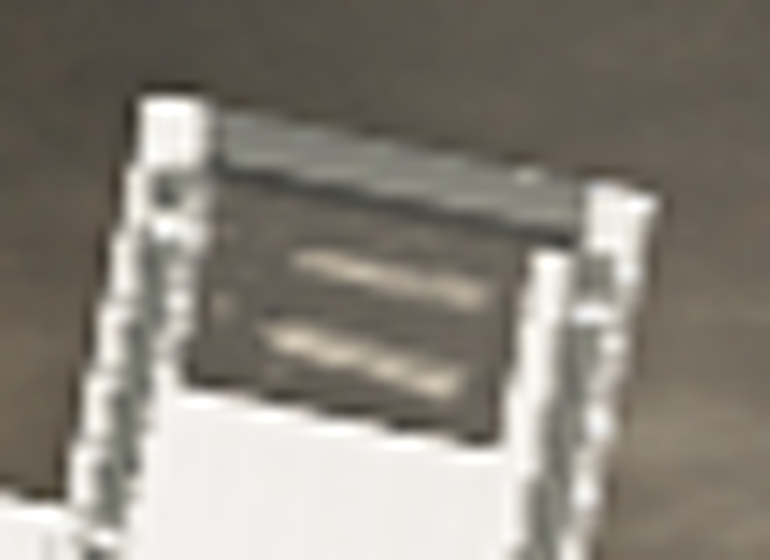

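The coupon sits against the stop with no bright gap between them. Its rear edge measures x ≈ 0.077, and the stop face reads 0.126 instead of 0.130 under the same bias, so the rear edge is really at ≈ 0.080 (0.079 wanted). It is square within 0.03 rad and y is within the channel's ±7 mm play. The gate's roller is still at (289.6,212.6). I'm handing it in.

Run:
```python
from h import *
print(get_time(),np.abs(get_qvel()).max()); print(job_done())
```

```text
33.8 0.006663055314229559
the job is handed in; nothing more can be done
None
```

I raised the gate past its balance point, where it stays up by itself. I then pushed the coupon through the open gate to the end stop with shut fingers, and handed the job in at 33.8 s.

**Last checks:**
- **Gate:** in the last top picture the roller is at pixel (289.6, 212.6). The prediction for 1.45 rad is (289.8, 212.9), and nothing is touching it.
- **Coupon:** it lies flat against the stop with no visible gap. After allowing for the 4 mm bias seen on the stop face, its rear edge is at x ≈ 0.080 m (0.079 m wanted). It is square within 0.03 rad.
- **Bystanders:** the lid, gauge and tube stub look unmoved in that picture. I didn't compare the jar, pliers and spare coupon before and after, but nothing went near them.

**What failed or disagreed:**
- **First gate push:** the fingers slid over the roller and the gate stayed down.
- **First coupon push:** the fingers passed over the coupon without moving it.
- **Cause:** a light probe of the bed showed the real finger tip about 34 mm behind the reported TCP. Correcting for that fixed the coupon push. The gate had already gone up on a second try with the tip set lower.
- **Stop contact force:** the final push stopped on contact force twice at about the same place (TCP x 0.069 m). Both times the force read near zero straight after, so for the coupon being home I rely on the picture and the repeated stop position.
- **Coupon sideways position:** the last picture gives y of only about 4–6 mm left of centre. That is inside the 12 mm limit, and the rails allow no more than 7 mm.

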